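Seat the offcut and hold the marking slide at the index

TASK

Get the offcut ready for its pencil line: first push the square wooden offcut square and flush into the corner of the two fences on the marking jig, so that its long side lies along the back fence and its end touches the right-hand fence. Then pull the spring-return slide by its upright handle to the left along its rail until its pointer stands opposite the pointer of the index clip, and keep it there against the spring: finish while still holding the handle, with the offcut still flush in the corner. Leave the tape measure, the pencil and the sanding block where they are.

Things in the scene. Friction and masses are not known exactly. Their poses are not given: they have to be found in the camera images.
- jig: Marking jig, fixed: plywood base 240 x 250 x 12 mm. Origin: centre of its underside; x away from the robot, y left along the rail, z up. Behind the back fence an aluminium rail along y (x 34 to 74, top z 40 mm), then a wooden scale bar (x 100 to 116, top z 50 mm).
- fence_corner (a point): Inner corner of the two light-wood fences at the base's top, jig x 10, y -85, z 12 mm; axes as the jig's. From it the back fence runs 205 mm along +y, the right fence 110 mm along -x; each 18 mm thick and 22 mm high over the base (top z 34 mm).
- board_center (a point): Centre of the loose pine offcut, 38 x 140 x 38 mm, 0.12 kg, lying on the jig's base, long axis (y) roughly along the back fence, 25 to 50 mm short of that fence and 15 to 40 mm short of the right fence, up to 0.2 rad askew. Fully home its centre is at jig x -9, y -15, z 31 mm, its y axis parallel to the jig's.
- slide (a joint): Travel of the slide along jig +y (left), m: 0 home (right end), 0.095 end stop. A spring hidden in the rail pulls it home, 4 N at 0 plus 0.08 N per mm. The aluminium carriage (top z 56 mm) carries handle, pointer and, at the pointer's y, a slotted steel arm 18 mm wide reaching over the offcut to jig x -26 mm (z 56 to 61 mm; the offcut passes 6 mm under it).
- pull_handle (a point): Grip point of the slide's upright black handle: a tab 36 mm wide (jig x), 12 mm thick (jig y, the pulling direction), z 60 to 106 mm over the bench; this point is in its middle at z 88 mm. Pinch it from above across the 12 mm. Moves with the slide; at home at jig x 54, y -74 mm.
- pointer_tip (a point): Tip of the slide's flat steel pointer, which points away from the robot (jig +x), z = 57 mm; on the carriage 29 mm to the left (+y) of the handle's middle. Moves with the slide; at home at y = -45 mm in the jig's frame.
- index_tip (a point): The mark: tip of the index clip's pointer, pointing to jig -x. A steel clip 24 x 18 mm with a thumb screw, fixed on the scale bar during a run, at a place that asks for 35 to 80 mm of slide travel. Its frame is turned like the jig's. The slide's pointer passes 2 mm in front of it without touching; there is no stop at the mark.
- tape_measure: Bystander: tape measure 36 x 80 x 71 mm on the bench; origin at the centre of its underside.
- pencil: Bystander: pencil 171 mm long lying on the bench; origin at the centre of its underside.
- sanding_block: Bystander: black sanding block 68 x 102 x 30 mm, left of the jig; origin at the centre of its underside.

How it is judged (in metres and radians):
On the way, in this order (a step that is already met when the one before it is completed fails the run):
1. the offcut lies flush in the fence corner (x of board_center in the frame of jig above -0.0115 m and y of board_center in the frame of jig below -0.0125 m and z of board_center in the frame of jig below 0.034 m and angle between the y axis of board_center and the y axis of jig, either way round below 0.025 rad), for 0.2 s.
2. the slide is held with its pointer opposite the index (all of step 1 and y of pointer_tip in the frame of index_tip between -0.004 and 0.004 m and contact force between the fingers and slide above 2 N), for 0.3 s.
At the end, for the whole second after the job is handed in: The fingers hold the slide against its spring (over 2 N on it), its pointer within 4 mm of the index tip along the rail and still; the offcut does not touch the slide and lies on the base within 2.5 mm of flush with both fences and within 0.025 rad of square (all of step 2 and velocity of joint slide between -0.01 and 0.01 m/s and contact force between slide and board below 0.5 N); the arm keeps its last pose, push and grip.
It fails at once if the tape measure is disturbed (moved over 20 mm) (distance of tape_measure from where it was at the start of the episode above 0.02 m).
It fails at once if the pencil is disturbed (moved over 20 mm) (distance of pencil from where it was at the start of the episode above 0.02 m).
It fails at once if the sanding block is disturbed (moved over 20 mm) (distance of sanding_block from where it was at the start of the episode above 0.02 m).
It also fails if it takes over 58 s, if anything falls off the work surface, if the arm or the gripper's body presses on something with over 40 N, if the wrist force passes 120 N, or if a joint passes its speed limit or range.

ROBOT

A 6-joint arm with a two-finger parallel gripper is mounted at the origin on a cart in front of the work surface, level with it; the furniture and walls round the work are solid. World frame = base frame: x ahead of the robot, y to its left, z up, the work surface at z = 0. Lengths are in mm, angles in rad, forces in N, time in s.
With the tool pointing down it reaches from about 275 to 1000 mm from the base axis. Payload 8.4 kg.
Tool frame: the origin (TCP) lies at the very end of the fingers, on their centre line; the grasp point (between the pads) lies 19 mm behind it (r.pinch_z is the distance from the TCP to the grasp point, in mm); z points along the fingers, y is the line along which they close (so a half turn about z gives the same grasp; the last joint's range is limited). The gripper opens to 85 mm and grips with 20 to 120 N. Pads are 22 mm wide; open, the fingers measure 114 mm over their backs; the gripper's body (76 mm by 85 mm) begins 54 mm behind the grasp point. The pads swing forward as they close: fully open they stand 13 mm farther back than shut.
Start: joints at [1.135, 0.353, 1.633, -0, 1.155, -0.002], TCP at [262.7, 567.112, 231.281] pointing down, gripper open.
Joint ranges: [-2.63, 2.63], [-0.92, 2.1], [0.06, 2.66], [-1.3, 4.44], [0, 2.69], [-3.02, 3.02]. Speed limits (rad/s): [2.22, 2.22, 2.79, 3.14, 3.14, 3.14].

INTERFACE

Orientations are given as [roll, pitch, yaw] about the fixed x, y, z axes, in that order (R = Rz(yaw) Ry(pitch) Rx(roll)).
In Python, from rig import r gives the robot as it stands.
- The arm moves only by the tool carry_out, never from a script. Its argument "series" is a list of rows, each a list of 7 numbers: the turn, a rotation vector about the tool's x, y, z as a fraction of full scale, then the shift along the tool's x, y, z as a fraction of full scale, then the gripper command: -1 is fully open, 1 is shut, values between are in proportion. A call has 1 to 8 rows; each row is the pose to reach, as a shift and turn from the pose commanded when the call began, along the tool's axes at that moment, turning the shorter way round; what a row does not reach only later rows make up. Full scale, the value 1, is 0.25 m for a shift and pi rad for a turn. A row lasts 1/8 s, in which the tool goes at most 62.5 mm and 10.7 degrees, less where a joint would pass 70% of its speed; a pose out of reach is approached as far as the arm can. A call with a number of a shift or a turn outside -1 to 1 is refused whole. A call with a gripper value outside its range is refused whole. The fingers move at their own pace and stop on an object; "force" is the grip in N (left out, the last holds). Time passes only in rows, so rows that repeat a pose let the fingers close. It gives the time, the measured TCP pose, the force, the opening and the grip force at its end, in the units of the state.
- r.sense(): the state, without advancing time (a new reading comes with each control period).
- r.grab_frame(name): name is "side" or "top"; returns the picture (400x640x3 uint8, red, green, blue); there is no depth.
- r.get_calibration(name): a dict with "K" (3x3 intrinsics, pixels), "pose" (4x4, takes a point from camera to world coordinates). Camera axes: x right, y up, looking along -z (the intrinsics and any distortion apply to the point x, -y, -z); pixel columns grow to the right and rows downward; lengths in mm; the calibration is good to about 2 mm. A picture is of the moment at which its call begins. get_calibration takes no time and is no camera call.
- r.sign_off(): hands the job in; it is judged then, once.
Trained networks look in the newest picture that a camera, given by its name, has taken for a name from the list of things; names that differ only in an ending like _2 or _b are one class to them, and where a whole thing is asked for, a point or a joint stands for the part that bears it (a point fixed in the world has none). Each returns a list of dicts, best first, with "score" (0 to 1); they miss things now and then, are a little off and sometimes report something else, mostly with a low value. They report only what shows in the picture. A call takes as long as a camera call.
- r.silhouettes(camera, label): "region" (400x640 bool, what is visible of it) and "position" ([row, column] in pixels, amid what is visible of it).
The state is a dict: "clock": time; "qpos": joint angles; "qvel": joint speeds; "joint_efforts": joint torques, N m; "eef_pos": TCP position; "tcp_rot": TCP orientation; "contact_force": force on the tool from outside, world axes, zero at the start; "wrist_torque": the same for the moment, N m; "opening": opening from 0.0 (shut) to 1.0 (fully open); "grasp_force": force on a finger pad.
Only numpy, scipy, OpenCV 4.12 (cv2) and the standard library are available. Lean on these libraries where they do the work, as an engineer would, in place of code of your own. Each camera call takes 0.05 s, during which the arm holds its last target. There are 200 camera calls.

## Working session

There is one attempt and no reset: what is moved stays moved. The work goes in short steps, Python scripts to look and compute and a tool call to move; the robot and the scene stay as the last step left them, time stands still between calls to the robot, and variables do not carry over. Pictures are saved under pics/ and viewed, at most 10 in all, crops included, and the job is handed in when it is done.

Besides the shell and the picture viewer there is one more tool, called after "Request:" in YAML: its name, and indented under it one key for each argument. carry_out: Moves the arm, as the interface text tells. Its arguments: {"type":"object","properties":{"series":{"type":"array"},"force":{"type":"number"}},"required":["series"]}

```bash
mkdir -p pics; cat > h.py <<'E'
from rig import r
import numpy as np, cv2
from scipy.spatial.transform import Rotation as R
def ray(cam,px):
    c=r.get_calibration(cam);K=np.array(c["K"]);T=np.array(c["pose"])
    d=np.linalg.inv(K)@[px[0],px[1],1.];d=np.array([d[0],-d[1],-d[2]])
    return T[:3,3],T[:3,:3]@d
def atz(cam,px,z):
    o,d=ray(cam,px);return o+d*(z-o[2])/d[2]
def proj(cam,p):
    c=r.get_calibration(cam);K=np.array(c["K"]);T=np.array(c["pose"])
    q=T[:3,:3].T@(np.array(p,float)-T[:3,3]);q=K@np.array([q[0],-q[1],-q[2]]);return q[:2]/q[2]
E
python3 - <<'E'
from h import *
print(r.sense()); 
for c in("top","side"):
    print(r.get_calibration(c)); im=r.grab_frame(c); cv2.imwrite(f"pics/{c}0.png",im[:,:,::-1])
    for n in["jig","board_center","slide","pull_handle","pointer_tip","index_tip","tape_measure","pencil","sanding_block"]:
        for d in r.silhouettes(c,n)[:2]:
            m=d["region"].astype(np.uint8); print(c,n,round(d["score"],2),np.round(d["position"]),m.sum(),np.round(cv2.minAreaRect(cv2.findNonZero(m)),1) if 0 else cv2.minAreaRect(cv2.findNonZero(m)))
E
```

```text
{'clock': 0.0, 'qpos': array([ 1.13460889e+00,  3.53619001e-01,  1.63415692e+00, -2.15603651e-05,
        1.15522505e+00, -2.42694873e-03]), 'qvel': array([-1.39125637e-03, -3.11609439e-04,  3.95357696e-07,  2.12156459e-03,
        1.45364244e-03, -6.83570704e-04]), 'joint_efforts': array([ 2.70953424e-03, -6.05273366e+01, -3.42062688e+01,  1.26640748e-04,
        9.47699620e-03, -5.62941651e-06]), 'eef_pos': array([262.49038933, 566.65984755, 230.57015062]), 'tcp_rot': array([-3.14018430e+00,  1.62950353e-05,  2.70784090e+00]), 'contact_force': array([ 0.0506783 ,  0.71359646, -0.45517408]), 'wrist_torque': array([ 0.03856162, -0.02379549, -0.03403492]), 'grasp_force': 0.0, 'opening': 1.0034920639905853}
{'K': array([[397.96847574,   0.        , 316.64448876],
       [  0.        , 397.96847574, 196.85204129],
       [  0.        ,   0.        ,   1.        ]]), 'pose': array([[ 5.95784305e-03,  9.90553076e-01, -1.37000395e-01,
         3.39367566e+02],
       [-9.99819160e-01,  3.42643374e-03, -1.87057939e-02,
         2.99126083e+02],
       [-1.80596589e-02,  1.37087066e-01,  9.9
[... 2849 characters left out ...]
ointer_tip 0.71 [255. 390.] 1373 ((375.6539001464844, 257.7308044433594), (38.32673263549805, 65.11823272705078), 82.87498474121094)
side index_tip 0.54 [176. 346.] 1110 ((346.02227783203125, 178.87579345703125), (48.9227294921875, 27.853233337402344), 28.610462188720703)
side tape_measure 0.8 [166. 291.] 779 ((289.5, 166.0), (32.0, 29.0), 90.0)
side pencil 0.49 [199. 239.] 139 ((240.94639587402344, 196.7874298095703), (41.61757278442383, 4.041375637054443), 64.53665161132812)
side sanding_block 0.64 [177. 346.] 1021 ((346.5882568359375, 178.8529510498047), (45.1041259765625, 26.925277709960938), 30.963756561279297)
side sanding_block 0.36 [225. 404.] 129 ((404.0, 223.0), (12.0, 14.0), 90.0)
```

View pics/top0.png

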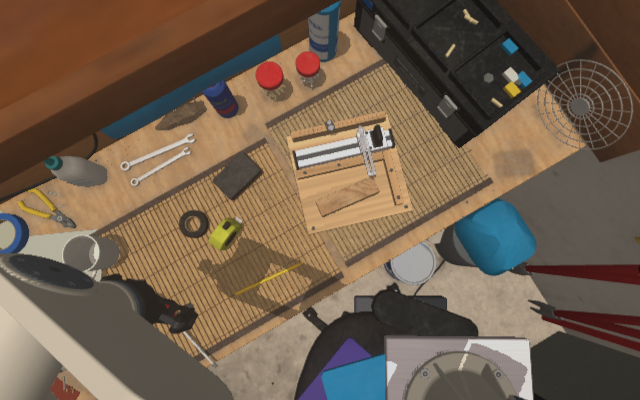

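View pics/side0.png

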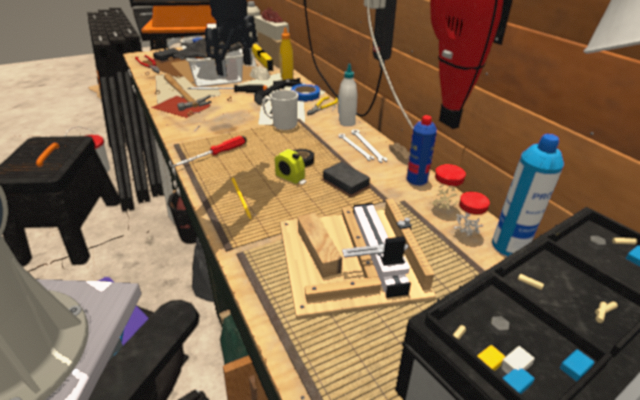

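The top picture shows the jig around (350,170), the board at (346,196), the handle at (377,133) and the clip at (330,126). I'll zoom in to pick out corners.

```bash
python3 - <<'E'
import cv2
a=cv2.imread("pics/top0.png")[105:240,270:425]; cv2.imwrite("pics/tc.png",cv2.resize(a,None,fx=5,fy=4.4,interpolation=2) if 0 else cv2.resize(a,None,fx=4.4,fy=4.4,interpolation=2))
a=cv2.imread("pics/side0.png")[190:325,270:445]; cv2.imwrite("pics/sc.png",cv2.resize(a,None,fx=4.4,fy=4.4,interpolation=2))
E
```

```text
(no output)
```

View pics/tc.png

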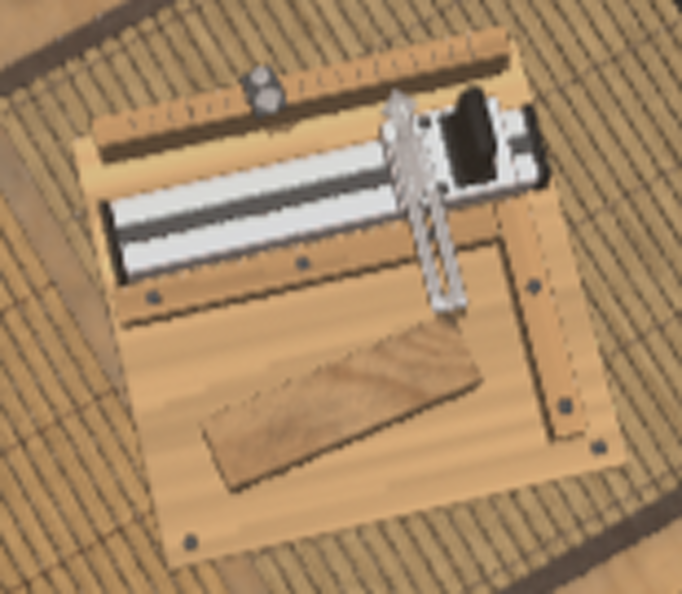

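View pics/sc.png

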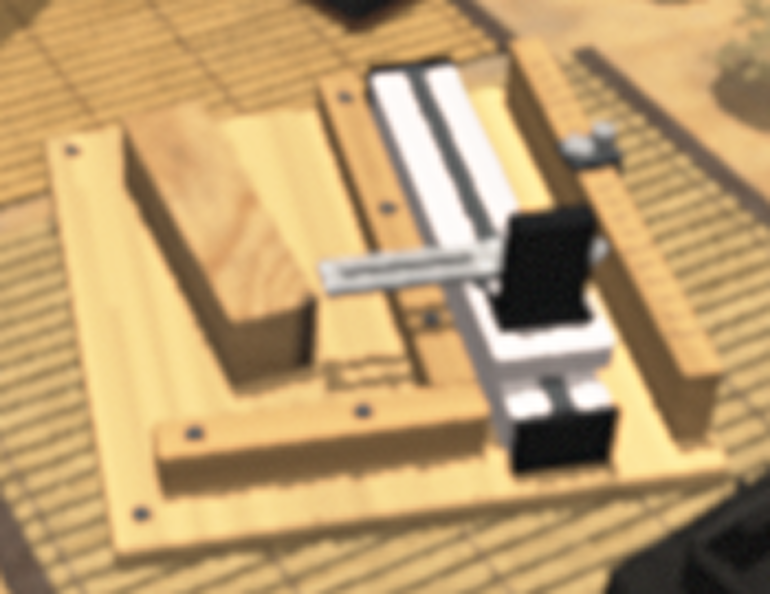

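Both crops show the jig corners, board corners, steel arm and clip clearly. I'll fit the poses from these points.

```bash
cat > fit.py <<'E'
from h import *
from scipy.optimize import least_squares
off={"top":np.array([270,105]),"side":np.array([270,190])}
def px(c,u): return off[c]+(np.array(u,float)+.5)/4.4-.5
J=[("top",(-120,125,12),(170,566)),("top",(-120,-125,12),(626,462)),("top",(120,125,12),(75,145)),("top",(10,-85,34),(500,240)),("top",(10,120,34),(125,325)),("top",(-100,-85,34),(552,440)),("top",(-26,-45,61),(450,308)),
("side",(-120,-125,12),(118,553)),("side",(-120,125,12),(48,140)),("side",(120,-125,12),(728,460)),("side",(-100,-85,34),(155,428)),("side",(-26,-45,61),(325,277))]
def w(p,q): return np.r_[p[:2]+R.from_euler('z',p[2]).as_matrix()[:2,:2]@np.array(q[:2]),q[2]]
def res(p,L): return np.ravel([proj(c,w(p,q))-px(c,u) for c,q,u in L])
f=least_squares(res,[480,150,.2],args=(J,),loss='soft_l1');j=f.x
print("jig",j);print(np.round(res(j,J).reshape(-1,2),1))
B=[("top",(19,70,50),(205,420)),("top",(-19,70,50),(230,492)),("top",(-19,-70,50),(482,378)),("top",(19,-70,50),(455,315)),
("side",(-19,70,50),(122,122)),("side",(19,70,50),(190,105)),("side",(19,-70,50),(312,297)),("side",(-19,-70,50),(235,322))]
b=least_squares(res,[j[0],j[1],j[2]],args=(B,),loss='soft_l1').x
print("board",b);print(np.round(res(b,B).reshape(-1,2),1))
Rj=R.from_euler('z',j[2]).as_matrix()[:2,:2]
print("board in jig",Rj.T@(b[:2]-j[:2]),b[2]-j[2])
# clip y along x=108 for z 50..65
for c,u,z in(("top",(265,100),58),("top",(262,78),68),("side",(590,150),56),("side",(605,132),66)):
    print("clip",Rj.T@(atz(c,px(c,u),z)[:2]-j[:2]))
print("ptr", Rj.T@(atz("top",px("top",(398,92)),57)[:2]-j[:2]),"handle",Rj.T@(atz("top",px("top",(474,98)),106)[:2]-j[:2]), "expect 54,-74")
for c,n in(("top","index_tip"),("side","index_tip"),("side","sanding_block"),("top","tape_measure"),("top","pencil"),("side","tape_measure")):
  pass
print("handle home world",w(j,(54,-74,88)))
import pickle;pickle.dump((j,b),open("p.pkl","wb"))
E
python3 fit.py
```

```text
jig [5.24090495e+02 2.42143490e+02 2.36768611e-01]
[[-0.1  1.6]
 [ 1.8  0.2]
 [-1.3 -1.3]
 [ 0.8 -1.2]
 [-1.  -0.1]
 [ 1.3 -0.3]
 [ 0.6  0. ]
 [-0.1 -0.4]
 [-1.3 -1.2]
 [ 1.7  0.7]
 [-0.3 -1.3]
 [-0.3 -0.6]]
board [4.63268922e+02 2.46292562e+02 4.19811794e-01]
[[-0.6  0.7]
 [ 0.6 -0.1]
 [ 0.9  0.5]
 [-0.2 -0.5]
 [-1.2 -1.2]
 [ 1.6 -1.5]
 [ 2.2  0.5]
 [-0.7  0.2]]
board in jig [-58.1514949   18.29978425] 0.18304318376887213
clip [102.34576853  21.09714826]
clip [110.88697909  20.77090557]
clip [106.30278653  17.13344228]
clip [111.36702067  16.00244433]
ptr [ 90.76676792 -46.45192741] handle [ 64.77629567 -73.30585062] expect 54,-74
handle home world [593.94158313 182.87439689  88.        ]
```

The fit is consistent: the board lies at jig (-58, 18), 0.18 rad askew, and the clip at y≈19. With tool yaw = jig+π, tool x = -jig x and tool y = +jig y, so one orientation works for both pushing and gripping.

```bash
cat > go.py <<'E'
import sys
from h import *
import pickle
j,b=pickle.load(open("p.pkl","rb"))
def state():
    s=r.sense();p=np.array(s["eef_pos"]);c,sn=np.cos(j[2]),np.sin(j[2])
    A=np.array([[c,-sn],[sn,c]]);q=A.T@(p[:2]-j[:2]);f=np.array(s["contact_force"])
    print("t %.2f jig TCP"%s["clock"],np.round(np.r_[q,p[2]],1),"dyaw",round((s["tcp_rot"][2]-j[2])%(2*np.pi)-np.pi,4),"F jig",np.round(np.r_[A.T@f[:2],f[2]],1),"op",round(s["opening"],3),"g",s["grasp_force"])
    return s,A
if __name__=="__main__":
    s,A=state()
    if len(sys.argv)>3:
        t=np.array(list(map(float,sys.argv[1:4])))
        tw=np.r_[j[:2]+A@t[:2],t[2]];Rt=R.from_euler('xyz',s["tcp_rot"])
        print("shift",np.round(Rt.inv().apply(tw-s["eef_pos"])/250,4),"turn",np.round((Rt.inv()*R.from_euler('xyz',[np.pi,0,j[2]+np.pi])).as_rotvec()/np.pi,4))
E
python3 go.py -111 15 150; python3 go.py -111 15 12
```

```text
t 1.00 jig TCP [-177.9  377.2  231.3] dyaw -0.6706 F jig [-0.1 -0.2 -0.8] op 1.0 g 0.0
shift [-1.1099 -0.9689  0.3252] turn [ 0.      0.     -0.2135]
t 1.00 jig TCP [-177.9  377.2  231.3] dyaw -0.6706 F jig [-0.1 -0.2 -0.8] op 1.0 g 0.0
shift [-1.1099 -0.9689  0.8772] turn [ 0.      0.     -0.2135]
```

Request:
carry_out:
  series:
    - [0, 0, -0.2135, -0.95, -0.83, 0.2, -1]
    - [0, 0, -0.2135, -0.95, -0.83, 0.2, -1]
    - [0, 0, -0.2135, -0.95, -0.83, 0.2, -1]
    - [0, 0, -0.2135, -0.95, -0.83, 0.2, -1]
    - [0, 0, -0.2135, -0.95, -0.83, 0.2, -1]
    - [0, 0, -0.2135, -0.95, -0.83, 0.2, -1]
    - [0, 0, -0.2135, -0.95, -0.83, 0.2, -1]
    - [0, 0, -0.2135, -0.95, -0.83, 0.2, -1]
  force: 40

```text
clock: 2.0
eef_pos: [390.9, 280.3, 181.6]
tcp_rot: [3.141, 0.001, -2.904]
contact_force: [-0.3, 0.1, -0.1]
opening: 0.998
grasp_force: 0.0
```

```bash
python3 go.py -111 15 12
```

```text
t 2.00 jig TCP [-120.5   68.3  181.6] dyaw 0.001 F jig [-0.3  0.2 -0.1] op 0.998 g 0.0
shift [-0.0372 -0.2138  0.6785] turn [0.0002 0.0002 0.0003]
```

Request:
carry_out:
  series:
    - [0, 0, 0, -0.03, -0.214, 0.2, -1]
    - [0, 0, 0, -0.03, -0.214, 0.4, -1]
    - [0, 0, 0, -0.03, -0.214, 0.6, -1]
    - [0, 0, 0, -0.03, -0.214, 0.67, -1]
    - [0, 0, 0, -0.03, -0.214, 0.67, -1]

```text
clock: 2.62
eef_pos: [409.8, 229.6, 12.6]
tcp_rot: [-3.141, -0.003, -2.903]
contact_force: [0.2, 0.0, 0.7]
opening: 1.0
grasp_force: 0.0
```

```bash
python3 go.py -42 15 14; python3 - <<'E'
from h import *
im=r.grab_frame("side")[170:330,250:450]; cv2.imwrite("pics/s1.png",cv2.resize(im,None,fx=3.5,fy=3.5,interpolation=2)[:,:,::-1])
E
```

```text
t 2.62 jig TCP [-114.1   14.6   12.6] dyaw 0.0019 F jig [ 0.2 -0.   0.7] op 1.0 g 0.0
shift [-0.2883  0.0011 -0.0063] turn [-0.0002 -0.0008  0.0006]
```

View pics/s1.png

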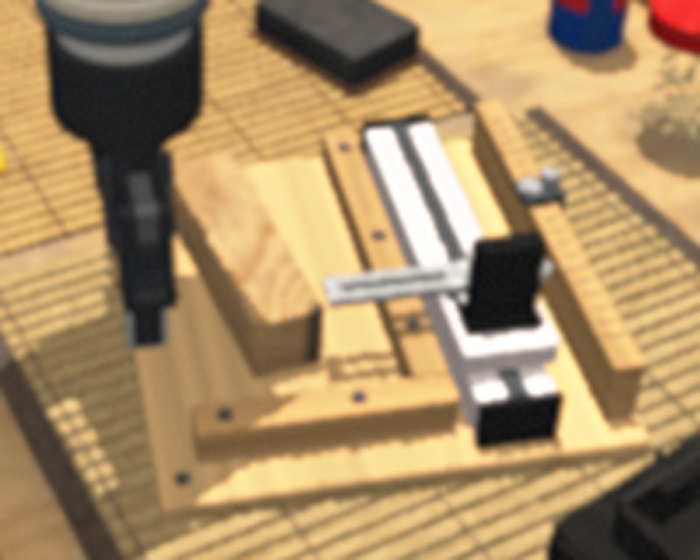

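The gripper stands in front of the board, with its tips just above the base (about (145,340) in the crop). Now I'll push it squarely toward the back fence.

Request:
carry_out:
  series:
    - [0, 0, 0, -0.05, 0, 0, -1]
    - [0, 0, 0, -0.1, 0, 0, -1]
    - [0, 0, 0, -0.14, 0, 0, -1]
    - [0, 0, 0, -0.18, 0, 0, -1]
    - [0, 0, 0, -0.22, 0, 0, -1]
    - [0, 0, 0, -0.25, 0, 0, -1]
    - [0, 0, 0, -0.27, 0, 0, -1]
    - [0, 0, 0, -0.27, 0, 0, -1]

```text
clock: 3.68
eef_pos: [476.9, 244.7, 13.8]
tcp_rot: [3.141, 0.001, -2.905]
contact_force: [0.2, 0.1, 0.5]
opening: 1.0
grasp_force: 0.0
```

```bash
python3 go.py -42 15 14; python3 - <<'E'
from h import *
im=r.grab_frame("side")[170:330,250:450]; cv2.imwrite("pics/s2.png",cv2.resize(im,None,fx=3.5,fy=3.5,interpolation=2)[:,:,::-1])
E
```

```text
t 3.67 jig TCP [-45.2  13.6  13.8] dyaw 0.0 F jig [0.2 0.1 0.5] op 1.0 g 0.0
shift [-0.0129  0.0057 -0.0009] turn [0.     0.0002 0.    ]
```

View pics/s2.png

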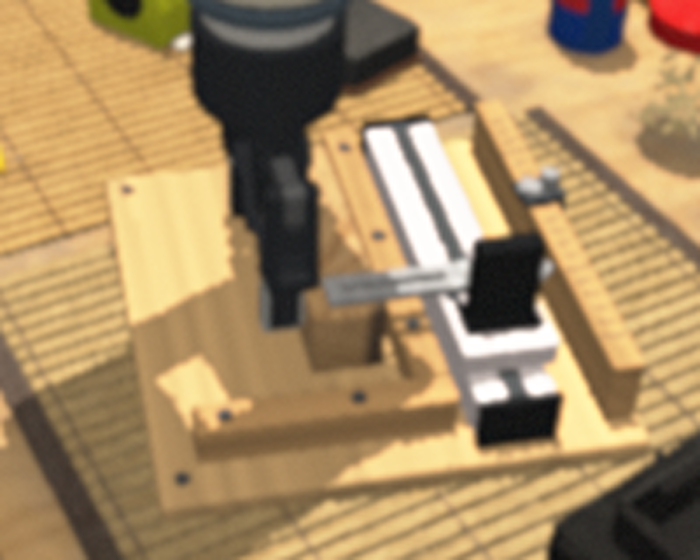

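The board is nearly against the back fence and looks square. Next I'll back off, shut the fingers, and move round to its left end.

Request:
carry_out:
  series:
    - [0, 0, 0, 0.08, 0, -0.065, -1]
    - [0, 0, 0, 0.08, 0.2, -0.065, 0]
    - [0, 0, 0, 0.08, 0.41, -0.065, 1]
    - [0, 0, 0, 0.08, 0.41, -0.065, 1]
    - [0, 0, 0, 0.08, 0.41, -0.065, 1]
    - [0, 0, 0, -0.04, 0.41, -0.04, 1]
    - [0, 0, 0, -0.12, 0.41, -0.04, 1]
    - [0, 0, 0, -0.12, 0.41, -0.04, 1]

```text
clock: 4.72
eef_pos: [482.8, 350.3, 23.7]
tcp_rot: [3.142, 0.0, -2.907]
contact_force: [-0.2, -0.4, 0.8]
opening: 0.0
grasp_force: 0.0
```

```bash
python3 go.py -15 69.5 25
```

```text
t 4.72 jig TCP [-14.8 114.8  23.7] dyaw -0.002 F jig [-0.3 -0.4  0.8] op 0.0 g 0.0
shift [ 0.0006 -0.1811 -0.0053] turn [ 0.      0.0002 -0.0006]
```

Request:
carry_out:
  series:
    - [0, 0, 0, 0, -0.05, 0, 1]
    - [0, 0, 0, 0, -0.09, 0, 1]
    - [0, 0, 0, 0, -0.12, 0, 1]
    - [0, 0, 0, 0, -0.15, 0, 1]
    - [0, 0, 0, 0, -0.17, 0, 1]
    - [0, 0, 0, 0, -0.17, 0, 1]

```text
clock: 5.48
eef_pos: [491.6, 309.6, 23.8]
tcp_rot: [-3.141, -0.0, -2.905]
contact_force: [0.4, 0.9, -0.3]
opening: 0.003
grasp_force: 0.0
```

```bash
python3 go.py -15 69.5 25; python3 - <<'E'
from h import *
a=[]
for c in("side","top"):
    im=r.grab_frame(c); im=im[190:310,270:430] if c=="side" else im[105:225,270:430]; a.append(cv2.resize(im,None,fx=3.7,fy=2.4*0+2.45 if 0 else 2.5,interpolation=2) if 0 else cv2.resize(im,None,fx=2.5*2,fy=2.5*2,interpolation=2))
o=np.hstack(a); o=cv2.resize(o,(800,300)) 
cv2.imwrite("pics/s3.png",a[0][:,:,::-1]);cv2.imwrite("pics/t3.png",a[1][:,:,::-1])
E
```

```text
t 5.47 jig TCP [-15.7  73.2  23.8] dyaw -0.0001 F jig [ 0.6  0.7 -0.3] op 0.003 g 0.0
shift [-0.0029 -0.0149 -0.0047] turn [-0. -0. -0.]
```

View pics/s3.png

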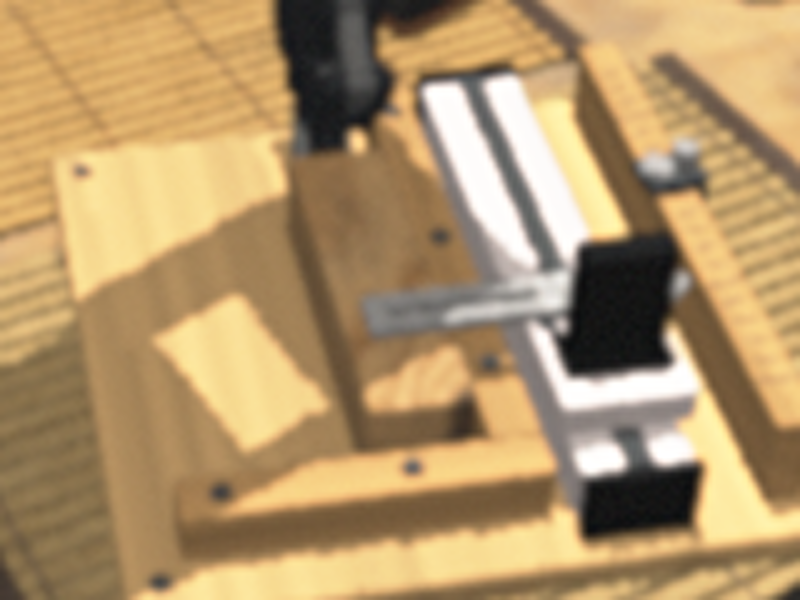

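The board is square but still a few mm short of the right fence. I'll keep pushing until the force rises.

Request:
carry_out:
  series:
    - [0, 0, 0, 0, -0.01, 0, 1]
    - [0, 0, 0, 0, -0.02, 0, 1]
    - [0, 0, 0, 0, -0.02, 0, 1]

```text
clock: 5.95
eef_pos: [492.9, 305.4, 23.9]
tcp_rot: [3.141, 0.001, -2.905]
contact_force: [-0.6, 3.2, -1.0]
opening: -0.001
grasp_force: 1.6
```

Request:
carry_out:
  series:
    - [0, 0, 0, 0, -0.008, 0, 1]
    - [0, 0, 0, 0, -0.008, 0, 1]

```text
clock: 6.2
eef_pos: [493.7, 305.3, 24.4]
tcp_rot: [3.139, 0.002, -2.905]
contact_force: [-3.7, 13.1, 1.2]
opening: -0.0
grasp_force: 6.6
```

```bash
python3 go.py -15 69.5 25
```

```text
t 6.20 jig TCP [-14.7  68.5  24.4] dyaw -0.0006 F jig [-0.5 13.6  1.2] op -0.0 g 6.590758860111237
shift [ 0.001   0.0039 -0.0025] turn [ 0.0009  0.0007 -0.0002]
```

Flush at the right-hand fence (13.6 N). Now for the second push onto the back fence, with the fingers half open.

Request:
carry_out:
  series:
    - [0, 0, 0, 0, 0.08, 0, 1]
    - [0, 0, 0, 0.2, 0.08, 0, 1]
    - [0, 0, 0, 0.24, -0.1, 0, 0]
    - [0, 0, 0, 0.24, -0.21, 0.02, 0]
    - [0, 0, 0, 0.24, -0.21, 0.02, 0]
    - [0, 0, 0, 0.17, -0.21, 0.02, 0]
    - [0, 0, 0, 0.13, -0.21, 0.02, 0]
    - [0, 0, 0, 0.13, -0.21, 0.02, 0]

```text
clock: 7.2
eef_pos: [475.3, 245.6, 18.9]
tcp_rot: [3.141, 0.001, -2.904]
contact_force: [0.5, 0.3, -0.2]
opening: 0.496
grasp_force: 0.0
```

```bash
python3 go.py -39 15 20
```

```text
t 7.20 jig TCP [-46.6  14.8  18.9] dyaw 0.0006 F jig [ 0.6  0.2 -0.2] op 0.496 g 0.0
shift [-0.0305  0.0007 -0.0044] turn [0.0001 0.0004 0.0002]
```

Request:
carry_out:
  series:
    - [0, 0, 0, -0.012, 0, 0, 0]
    - [0, 0, 0, -0.024, 0, 0, 0]
    - [0, 0, 0, -0.024, 0, 0, 0]

```text
clock: 7.58
eef_pos: [479.7, 245.9, 18.8]
tcp_rot: [-3.142, -0.0, -2.905]
contact_force: [-0.9, 0.3, -0.5]
opening: 0.499
grasp_force: 0.0
```

Request:
carry_out:
  series:
    - [0, 0, 0, -0.01, 0, 0, 0]
    - [0, 0, 0, -0.01, 0, 0, 0]

```text
clock: 7.82
eef_pos: [482.2, 246.5, 18.8]
tcp_rot: [-3.142, -0.0, -2.905]
contact_force: [-0.4, -0.2, -0.4]
opening: 0.502
grasp_force: 0.3
```

Request:
carry_out:
  series:
    - [0, 0, 0, -0.008, 0, 0, 0]
    - [0, 0, 0, -0.012, 0, 0, 0]
    - [0, 0, 0, -0.012, 0, 0, 0]

```text
clock: 8.2
eef_pos: [483.2, 246.4, 18.5]
tcp_rot: [-3.141, -0.004, -2.905]
contact_force: [-7.7, -1.7, 5.4]
opening: 0.499
grasp_force: 3.8
```

```bash
python3 go.py -39 15 20
```

```text
t 8.20 jig TCP [-38.7  13.8  18.5] dyaw -0.0002 F jig [-7.9  0.2  5.4] op 0.499 g 3.777092546224594
shift [ 0.0012  0.005  -0.0059] turn [-0.0002 -0.0012 -0.0001]
```

Request:
carry_out:
  series:
    - [0, 0, 0, -0.008, 0, 0, 0]
    - [0, 0, 0, -0.008, 0, 0, 0]

```text
clock: 8.45
eef_pos: [483.3, 246.3, 18.3]
tcp_rot: [-3.14, -0.008, -2.906]
contact_force: [-13.1, -2.7, 10.1]
opening: 0.499
grasp_force: 6.9
```

Request:
carry_out:
  series:
    - [0, 0, 0, 0.1, 0, 0, 0]
    - [0, 0, 0, 0.2, 0, -0.1, 0]
    - [0, 0, 0, 0.2, 0, -0.3, 0]
    - [0, 0, 0, 0.2, 0, -0.5, 0]
    - [0, 0, 0, 0.2, 0, -0.5, 0]

```text
clock: 9.07
eef_pos: [441.2, 237.4, 147.6]
tcp_rot: [3.14, 0.008, -2.905]
contact_force: [0.4, 0.1, -0.2]
opening: 0.496
grasp_force: 0.0
```

```bash
python3 go.py 54 -74 150;  python3 - <<'E'
from h import *
a=[]
im=r.grab_frame("side")[190:310,270:430]; cv2.imwrite("pics/s4.png",cv2.resize(im,None,fx=5,fy=5,interpolation=2)[:,:,::-1])
E
```

```text
t 9.07 jig TCP [-81.7  14.8 147.6] dyaw 0.0003 F jig [ 0.4 -0.  -0.2] op 0.496 g 0.0
shift [-0.5428 -0.3553 -0.0058] turn [0.0006 0.0025 0.0001]
```

View pics/s4.png

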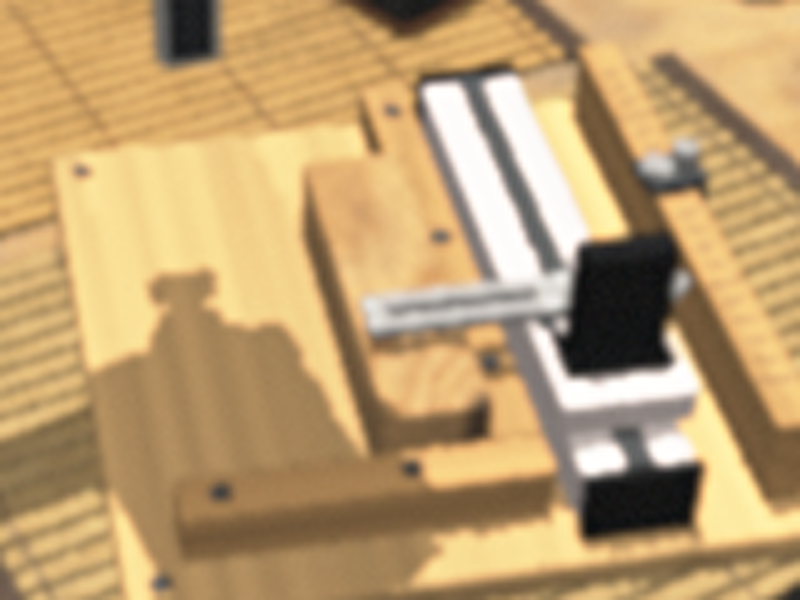

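The board appears flush. I'll compare its visible corners (about (305,165), (375,410) and (487,388)) with the projected home pose.

```bash
python3 - <<'E'
from h import *
import pickle
j,b=pickle.load(open("p.pkl","rb"));A=R.from_euler('z',j[2]).as_matrix()[:2,:2]
for q in [(-28,55,50),(-28,-85,50),(10,-85,50),(-28,-85,34),(-100,-85,34),(10,120,34),(-120,-125,12)]:
    print(q,np.round((proj("side",np.r_[j[:2]+A@q[:2],q[2]])-[270,190])*5))
for c in("top","side"):
    im=r.grab_frame(c)
    for d in r.silhouettes(c,"board_center")[:1]:
        print(c,d["score"],d["position"])
        cs,_=cv2.findContours(d["region"].astype(np.uint8),0,2)
        if c=="side": off=np.array([270,190])
        print(cv2.minAreaRect(cv2.findNonZero(d["region"].astype(np.uint8))))
E
```

```text
(-28, 55, 50) [300. 158.]
(-28, -85, 50) [386. 416.]
(10, -85, 50) [496. 401.]
(-28, -85, 34) [384. 450.]
(-100, -85, 34) [173. 478.]
(10, 120, 34) [357.  83.]
(-120, -125, 12) [132. 625.]
```

The right-end corners read a little short, so I'll re-touch the left end to confirm by force.

Request:
carry_out:
  series:
    - [0, 0, 0, 0, 0.25, 0, 1]
    - [0, 0, 0, -0.2, 0.32, 0.1, 1]
    - [0, 0, 0, -0.29, 0.32, 0.3, 1]
    - [0, 0, 0, -0.29, 0.32, 0.49, 1]
    - [0, 0, 0, -0.29, 0.32, 0.49, 1]
    - [0, 0, 0, -0.29, 0.26, 0.49, 1]
    - [0, 0, 0, -0.29, 0.222, 0.49, 1]
    - [0, 0, 0, -0.29, 0.222, 0.49, 1]

```text
clock: 10.32
eef_pos: [497.0, 306.5, 23.2]
tcp_rot: [3.14, 0.003, -2.906]
contact_force: [-0.4, -0.2, -0.3]
opening: 0.002
grasp_force: 0.0
```

```bash
python3 go.py -10 68 24
```

```text
t 10.32 jig TCP [-11.3  69.   23.2] dyaw -0.0011 F jig [-0.4 -0.1 -0.3] op 0.002 g 0.0
shift [-0.0051 -0.0038 -0.003 ] turn [ 0.0004  0.0008 -0.0004]
```

Request:
carry_out:
  series:
    - [0, 0, 0, 0, -0.008, 0, 1]
    - [0, 0, 0, 0, -0.013, 0, 1]
    - [0, 0, 0, 0, -0.013, 0, 1]

```text
clock: 10.7
eef_pos: [497.2, 306.2, 23.2]
tcp_rot: [3.138, 0.003, -2.906]
contact_force: [-6.5, 13.8, 4.4]
opening: 0.002
grasp_force: 7.4
```

```bash
python3 go.py
```

```text
t 10.70 jig TCP [-11.2  68.6  23.2] dyaw -0.001 F jig [-3.1 14.9  4.4] op 0.002 g 7.436084747314453
```

It is stiff at the same position, so the board is flush on both fences. Now to the handle.

Request:
carry_out:
  series:
    - [0, 0, 0, 0, 0.06, 0, 1]
    - [0, 0, 0, 0, 0.06, -0.24, 1]
    - [0, 0, 0, 0, 0.03, -0.46, 0]
    - [0, 0, 0, -0.1, -0.2, -0.49, 0]
    - [0, 0, 0, -0.2, -0.4, -0.49, 0]
    - [0, 0, 0, -0.262, -0.558, -0.49, 0]
    - [0, 0, 0, -0.262, -0.558, -0.49, 0]
    - [0, 0, 0, -0.262, -0.558, -0.49, 0]

```text
clock: 11.7
eef_pos: [592.7, 183.7, 143.9]
tcp_rot: [3.142, -0.0, -2.905]
contact_force: [-0.9, -0.1, 0.0]
opening: 0.5
grasp_force: 0.0
```

```bash
python3 go.py 54 -74 69; python3 - <<'E'
from h import *
im=r.grab_frame("side")[150:310,270:470]; cv2.imwrite("pics/s5.png",cv2.resize(im,None,fx=3.7,fy=3.7,interpolation=2)[:,:,::-1])
E
```

```text
t 11.70 jig TCP [ 53.  -72.9 143.9] dyaw -0.0004 F jig [-0.9  0.1  0. ] op 0.5 g 0.0
shift [-0.0042 -0.0045  0.2998] turn [ 0.     -0.0001 -0.0001]
```

View pics/s5.png

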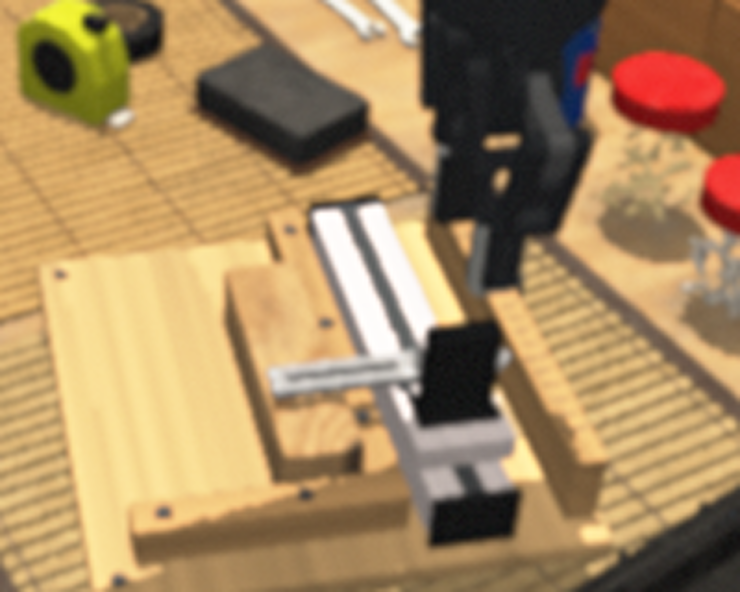

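The gripper hangs above the handle, clear of everything. I'll lower it and grip.

Request:
carry_out:
  series:
    - [0, 0, 0, -0.002, -0.004, 0.1, 0]
    - [0, 0, 0, -0.002, -0.004, 0.2, 0]
    - [0, 0, 0, -0.002, -0.004, 0.295, 0]
    - [0, 0, 0, -0.002, -0.004, 0.295, 0.2]
    - [0, 0, 0, -0.002, -0.004, 0.295, 1]
    - [0, 0, 0, -0.002, -0.004, 0.295, 1]
    - [0, 0, 0, -0.002, -0.004, 0.295, 1]
    - [0, 0, 0, -0.002, -0.004, 0.295, 1]
  force: 60

```text
clock: 12.75
eef_pos: [594.3, 182.6, 71.1]
tcp_rot: [-3.142, 0.001, -2.905]
contact_force: [-0.8, -2.7, 6.7]
opening: 0.133
grasp_force: 59.6
```

```bash
python3 go.py 54 -74 69
```

```text
t 12.75 jig TCP [ 54.3 -74.3  71.1] dyaw -0.0001 F jig [-1.5 -2.4  6.7] op 0.133 g 59.5681768655777
shift [0.0012 0.0014 0.0086] turn [-0.      0.0004 -0.    ]
```

Gripped (opening about 11 mm). Pull 58 mm, then look.

Request:
carry_out:
  series:
    - [0, 0, 0, 0, 0.04, 0, 1]
    - [0, 0, 0, 0, 0.08, 0, 1]
    - [0, 0, 0, 0, 0.12, 0, 1]
    - [0, 0, 0, 0, 0.16, 0, 1]
    - [0, 0, 0, 0, 0.2, 0, 1]
    - [0, 0, 0, 0, 0.232, 0, 1]
    - [0, 0, 0, 0, 0.232, 0, 1]

```text
clock: 13.62
eef_pos: [581.1, 238.7, 71.2]
tcp_rot: [-3.141, 0.002, -2.904]
contact_force: [1.7, -8.5, 7.2]
opening: 0.132
grasp_force: 59.5
```

```bash
python3 go.py; python3 - <<'E'
from h import *
a=[]
for c,(y,x) in(("side",(205,360)),("top",(100,290))):
    im=r.grab_frame(c)[y:y+60,x:x+80]; a.append(cv2.resize(im,None,fx=5,fy=5,interpolation=2))
    
cv2.imwrite("pics/c6.png",np.hstack(a)[:,:,::-1])
E
```

```text
t 13.62 jig TCP [ 54.6 -16.7  71.2] dyaw 0.0005 F jig [-0.4 -8.6  7.2] op 0.132 g 59.48953628540039
```

View pics/c6.png

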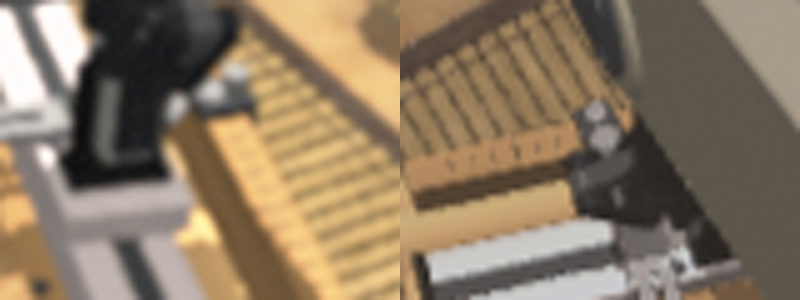

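Clip seen at about top (329,125), side (404,223). The pointer itself is hidden behind the gripper. I've used my 10 pictures, so I'll refine numerically by triangulating the clip and the home pointer tip (known y = -45) from the first pictures, plus the network regions.

```bash
cat > tri.py <<'E'
from h import *
import pickle
j,b=pickle.load(open("p.pkl","rb"));A=R.from_euler('z',j[2]).as_matrix()[:2,:2]
off={"top":np.array([270,105]),"side":np.array([270,190])}
px=lambda c,u: off[c]+(np.array(u,float)+.5)/4.4-.5
def tri(t,s):
    o1,d1=ray("top",t);o2,d2=ray("side",s)
    k=np.linalg.lstsq(np.c_[d1,-d2],o2-o1,rcond=None)[0]
    p=(o1+k[0]*d1+o2+k[1]*d2)/2
    return np.round(np.r_[A.T@(p[:2]-j[:2]),p[2]],1),"gap",np.round(np.linalg.norm(o1+k[0]*d1-o2-k[1]*d2),1)
print("ptr home",tri(px("top",(398,92)),px("side",(603,245))))
print("screw",tri(px("top",(262,75)),px("side",(605,132))))
print("knob2",tri(px("top",(267,98)),px("side",(578,148))))
print("region",tri((329.4,125),(404,223)))
for q,u,c in(((-26,-45,61),(450,308),"top"),):
    print("arm end",A.T@(atz(c,px(c,u),61)[:2]-j[:2]))
# screws 4 on back fence etc. not used; network now
for c in("top","side"):
    for k in range(3):
        r.grab_frame(c)
        for n in("index_tip","pull_handle","pointer_tip"):
            for d in r.silhouettes(c,n)[:2]:
                m=d["region"].astype(np.uint8)
                if m.sum()<300:
                    v=np.argwhere(m).mean(0)[::-1]; print(c,n,round(d["score"],2),np.round(v,1),m.sum(),np.round(A.T@(atz(c,v,57)[:2]-j[:2]),1))
E
python3 tri.py
```

```text
ptr home (array([ 89.5, -45.9,  59.4]), 'gap', np.float64(1.1))
screw (array([113.7,  20. ,  62.7]), 'gap', np.float64(0.9))
knob2 (array([102.9,  19.8,  55.8]), 'gap', np.float64(1.9))
region (array([108.6,  20.6,  54.8]), 'gap', np.float64(0.6))
arm end [-25.604069   -43.80271473]
top index_tip 0.61 [329.  124.8] 62 [108.9  21.5]
side index_tip 0.54 [405.2 223.9] 72 [108.3  14.8]
side index_tip 0.55 [405.  223.3] 117 [108.6  16.6]
```

Travel to the mark comes out at about 66 mm, and it is now 57.6. I'll pull 8.3 mm more and compare before/after frames to locate the moving pointer.

```bash
python3 - <<'E'
from h import *
np.save("a.npy",np.stack([r.grab_frame("side"),r.grab_frame("top")]))
E
```

Request:
carry_out:
  series:
    - [0, 0, 0, 0, 0.015, 0, 1]
    - [0, 0, 0, 0, 0.03, 0, 1]
    - [0, 0, 0, 0, 0.034, 0, 1]
    - [0, 0, 0, 0, 0.034, 0, 1]
    - [0, 0, 0, 0, 0.034, 0, 1]

```text
clock: 15.65
eef_pos: [579.3, 246.3, 71.2]
tcp_rot: [-3.14, 0.002, -2.905]
contact_force: [2.0, -8.7, 7.2]
opening: 0.135
grasp_force: 59.5
```

```bash
python3 go.py; python3 - <<'E'
from h import *
import pickle
j,b=pickle.load(open("p.pkl","rb"));A=R.from_euler('z',j[2]).as_matrix()[:2,:2]
a=np.load("a.npy");n=np.stack([r.grab_frame("side"),r.grab_frame("top")]);np.save("b.npy",n)
w=lambda q:np.r_[j[:2]+A@q[:2],q[2]]
for k,c in((0,"side"),(1,"top")):
    print(c,"ptr pred before/after",np.round(proj(c,w((90,12.6,57))),1),np.round(proj(c,w((90,21,57))),1),"home",np.round(proj(c,w((90,-45,57))),1))
    for im in(a[k],n[k]):
        u=np.round(proj(c,w((90,17,57)))).astype(int); g=im[u[1]-7:u[1]+8,u[0]-9:u[0]+16].mean(2).astype(int)
        sat=(im.max(2).astype(int)-im.min(2))[u[1]-7:u[1]+8,u[0]-9:u[0]+16]
        print(u);print("\n".join(" ".join("%3d%s"%(x,"*" if s<25 else " ") for x,s in zip(p,q)) for p,q in zip(g,sat)))
E
```

```text
t 15.65 jig TCP [54.6 -8.9 71.2] dyaw -0.0 F jig [-0.1 -8.9  7.2] op 0.135 g 59.45629298686981
side ptr pred before/after [396.3 225.7] [394.9 223. ] home [406.9 245.9]
[396 224]
 27*  30*  26*  29*  27*  24*  27*  29*  30*  37*  44*  44*  38*  33*  27*  32*  65* 116  161  181  182  169  161  160  155 
 27*  27*  25*  27*  25*  22*  27*  26*  32*  36*  38*  36*  35*  27*  32*  55   97  148  188  200  198  186  180  175  167 
 27*  29*  24*  27*  24*  27*  25*  26*  27*  29*  30*  28*  25*  27*  51*  87  124  156  186* 199* 202* 193* 180  168  158 
 31*  26*  28*  26*  27*  28*  29*  30*  31*  30*  28*  25*  29*  51*  87* 123* 142  144  153* 165* 171* 166* 152  144  143 
 24*  26*  26*  29*  29*  30*  32*  29*  29*  29*  26*  28*  49*  91* 140* 167* 168* 143* 119* 120* 126* 123* 123  139  156 
 27*  28*  29*  30*  30*  30*  29*  32*  33*  32*  30*  43*  84* 135* 181* 200* 194* 159* 115*  95*  94*  96* 116  143  169 
 23*  26*  25*  26*  29*  31*  40*  60*  70*  61*  49*  68* 109* 158* 193* 206* 197* 162* 116*  90*  85*  89* 106* 136  157 
 26*  28*  27*  27*  31*  39*  65* 102* 126* 1
[... 5981 characters left out ...]
  42*  41*  39*  40*  40*  66*  82*  84*  84*  83*  83*  84*  84*  84*  84*
 80*  81*  80*  81*  81*  80*  70*  55*  46*  45*  42*  42*  40*  39*  39*  46*  66*  82*  83*  83*  83*  84*  84*  84*  84*
 81*  81*  80*  81*  72*  63*  54*  46*  42*  44*  43*  41*  40*  39*  39*  40*  46*  79*  83*  84*  84*  84*  84*  84*  83*
 82*  73*  71*  64*  56*  49*  49*  49*  42*  42*  40*  40*  39*  39*  39*  39*  39*  66*  82*  84*  83*  83*  83*  84*  84*
 68*  56*  54*  49*  59*  75*  56*  49*  41*  42*  44*  42*  41*  39*  39*  39*  39*  46*  66*  81*  83*  84*  84*  83*  83*
 56*  49*  46*  46*  66*  91*  69*  47*  43*  44*  44*  47*  44*  43*  42*  42*  42*  39*  47*  81*  84*  84*  84*  84*  83*
```

In the side view, the slide's pointer tip (393.5,223.3) lines up with the clip's pointer (398–404, ~222.7) along the jig's x direction, to within about 1 mm. That agrees with the triangulation. The grip holds at 59 N against the spring, so I'll hand in.

```bash
python3 -c "
from go import *
state(); print(r.sign_off())"
```

```text
t 15.75 jig TCP [54.6 -8.9 71.2] dyaw -0.0 F jig [-0.4 -9.1  6.5] op 0.134 g 59.45782542228699
the job is handed in; nothing more can be done
None
```

I handed the job in at 15.75 s: offcut flush in the fence corner, slide gripped with its pointer about 1 mm from the index by my measurement, bystanders not touched; the verdict was not shown.

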